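# Centre the ramekin on the scale and tare it

## Task

Laundry powder is about to be weighed into the empty white ramekin: with the fingertips, gently push the ramekin across the steel pan of the scale until it stands wholly inside the printed ring, and let go of it. Then reach the fingertips into the recessed well that holds the orange tare key, press the key fully home and let it spring back. Only push the ramekin, never lift or tip it, leave the grey key in the other well unpressed, and leave everything else on the ledge where it stands.

Things in the scene. Friction and masses are not known exactly. Their poses are not given: they have to be found in the camera images.
- scale: White bench scale, fixed, 240 mm deep (its x) by 200 mm wide (its y). Origin under its centre on the ledge, z up; at yaw 0 its front faces the robot. The front 75 mm (scale x -120 to -45 mm) is the control panel, top 40 mm above the ledge, with a blank grey display in the middle and one key well on either side of it. Behind lies the steel pan, 161 mm deep by 196 mm wide (scale x -43 to 118 mm), top 46 mm above the ledge.
- ring_centre (a point): Centre of the black ring line (50 mm radius, 3 mm wide) printed on the steel pan, on the pan's top face, 46 mm above the ledge; scale x 37.5 mm, y 0.
- ramekin: Round white fluted ceramic ramekin, loose and empty, standing on the left part of the pan, across or outside the ring line, 70 mm outside diameter (foot 62 mm), 38 mm high, 100 to 200 g; slides when pushed low on its side with 0.5 to 2 N. Origin at the centre of its underside, z up.
- tare_key_top (a point): Centre of the top face of the orange tare key (24 mm along scale x, 38 mm along scale y), at rest 12 mm below the rim of its well. The well is a rectangular pocket in the control panel, 30 mm along scale x and 46 mm along scale y, sides square to the scale, rim 40 mm above the ledge; it is the left or the right well from start to start. The key moves straight down 5 mm.
- tare_key (a joint): Travel of the tare key: 0 at rest, 0.005 m fully home, growing downwards. Spring return: about 1.2 N to start it, 4.2 N fully home; past 4 mm counts as home.
- unit_key_top (a point): Centre of the top face of the grey key in the other well, same sizes and height; not to be pressed.
- unit_key (a joint): Travel of the grey key, 0 at rest, 0.005 m fully down.
- jar: Closed glass jar with steel twist cap, 80 mm diameter, 115 mm high, loose, to the right of the scale. Origin at the centre of its underside.
- spoon: Steel measuring spoon lying on the ledge behind the scale, about 140 mm long, 13 mm high, loose. Origin on the ledge near mid-length, x along it towards the bowl.
- lint_roller: Lint roller with blue handle and white roll lying to the right of the scale, 228 mm long, 46 mm wide and high, loose. Origin on the ledge below the inner end of the roll, x towards the roll.
- detergent: White detergent bottle with blue cap, 84 mm diameter, 200 mm high, loose, at the left. Origin at the centre of its underside. Also at the left, fixed: a basket of clothes pegs 75 mm high (front) and a white dehumidifier 210 mm high (far); at the back edge a fixed carton 65 mm high.
- organiser: Foot of the round plastic turntable organiser at the back right, origin on the ledge on its axis. Its clear tray, 250 mm diameter, rim 35 mm above the ledge, spins freely and carries a spray bottle, a tub and a packet up to 190 mm above the ledge.
- spray_bottle (a point): Middle of the green spray bottle standing on the turntable tray.
Not all that is in view belongs to the job. There is more than one size of the ramekin; the one meant has the size given above.

How it is judged:
By the outcome, as a careful person would: the job done as asked, in the order asked, and still so for the second after the job is handed in, with the robot touching nothing.
It also fails if it takes over 51 s, if anything falls off the work surface, if the arm or the gripper's body presses on something with over 40 N, if the wrist force passes 120 N, or if a joint passes its speed limit or range.

## Robot

A 6-joint arm with a two-finger parallel gripper is mounted at the origin on the work surface. World frame = base frame: x ahead of the robot, y to its left, z up, the work surface at z = 0. Lengths are in m, angles in degrees, forces in N, time in s.
With the tool pointing down it reaches from about 0.325 to 0.85 m from the base axis. Payload 15.5 kg.
Tool frame: the origin (TCP) lies at the very end of the fingers, on their centre line; the grasp point (between the pads) lies arm.grip_depth behind it (arm.grip_depth is the distance from the TCP to the grasp point, in m); z points along the fingers, y is the line along which they close (so a half turn about z gives the same grasp; the last joint's range is limited). The gripper opens to 91 mm and grips with 3 to 60 N. Pads are 32 mm wide; open, the fingers measure 118 mm over their backs; the gripper's body (76 mm by 178 mm) begins 60 mm behind the grasp point.
Start: joints at [-82.764, 28.281, 77.091, -0, 74.628, -5.472], TCP at [0.137, -0.61, 0.214] pointing down, gripper open.
Joint ranges: [-166.48, 166.48], [-47.26, 123.95], [12.59, 153.08], [-70.14, 250.14], [6.76, 159.57], [-176.63, 176.63]. Speed limits (degrees/s): [108.29, 108.29, 147.25, 172.46, 172.46, 172.46].

## Interface

Orientations are given as a 3x3 rotation matrix whose columns are the frame's x, y, z axes.
In Python, from rig import arm gives the robot as it stands. Calls block until the motion is done:
- arm.move_to(position, orientation): joint-space move of the TCP to a pose.
- arm.move_l(position, orientation=None, feed=0.15): straight line of the TCP; orientation=None keeps the orientation; feed is the mean speed in m/s.
- arm.move_joints(angles): joint-space move.
- arm.grip(opening): finger opening in m; the grip force is fixed at half the most; returns when the fingers have stopped.
- arm.sleep(seconds).
- arm.solve_ik(position, orientation): joint angles nearest the present ones, or None.
- arm.snapshot(name): name is "scene" or "top"; returns the picture (480x640x3 uint8, red, green, blue); there is no depth.
- arm.get_calibration(name): a dict with "intrinsics" (3x3 intrinsics, pixels), "cam_to_world" (4x4, takes a point from camera to world coordinates). Camera axes: x right, y down, z forward; pixel columns grow to the right and rows downward; lengths in m; the calibration is good to about 2 mm. A picture is of the moment at which its call begins. get_calibration takes no time and is no camera call.
A pose or a line that the arm cannot do raises arm.Unreachable and nothing moves.
- arm.sign_off(): hands the job in; it is judged then, once.
Readings, each from a call of its own:
- arm.current_t(): time.
- arm.current_joint_positions(): joint angles.
- arm.current_dq(): joint speeds.
- arm.current_tau(): joint torques, N m.
- arm.current_ee_pos(): TCP position.
- arm.current_tool_rot(): TCP orientation.
- arm.current_force(): force on the tool from outside, world axes, zero at the start.
- arm.current_torque(): the same for the moment, N m.
- arm.current_width(): finger opening in m.
- arm.current_grasp_force(): force on a finger pad.
Only numpy, scipy, OpenCV 4.12 (cv2) and the standard library are available. Lean on these libraries where they do the work, as an engineer would, in place of code of your own. Each camera call takes 0.05 s, during which the arm holds its last target. There are 200 camera calls.

## Working session

There is one attempt and no reset: what is moved stays moved. The work goes in short steps, each a Python script; the robot and the scene stay as the last script left them, time stands still between calls to the robot, and variables do not carry over. Pictures are saved under pics/ and viewed, at most 10 in all, crops included, and the job is handed in when it is done.

```bash
mkdir -p pics; ls; python3 - <<'E'
from rig import arm
import cv2
for n in("scene","top"):
    cv2.imwrite(f"pics/{n}0.png",arm.snapshot(n)[:,:,::-1]); c=arm.get_calibration(n); print(n,c["intrinsics"],c["cam_to_world"])
print(arm.grip_depth,arm.current_t())
E
```

```text
pics
scene [[507.16455226   0.         313.08715088]
 [  0.         507.16455226 240.05807841]
 [  0.           0.           1.        ]] [[-0.70012603  0.59762723 -0.39072401  1.03755743]
 [ 0.714008    0.582912   -0.38782235  0.4917397 ]
 [-0.00401549 -0.55050459 -0.83482248  1.166524  ]
 [ 0.          0.          0.          1.        ]]
top [[610.384142     0.         319.30434338]
 [  0.         610.384142   238.42119688]
 [  0.           0.           1.        ]] [[-1.92219668e-02 -9.96878617e-01  7.65737545e-02  4.07351980e-01]
 [-9.99601073e-01  2.07465477e-02  1.91644140e-02 -6.51733196e-04]
 [-2.06932356e-02 -7.61748295e-02 -9.96879725e-01  1.66291747e+00]
 [ 0.00000000e+00  0.00000000e+00  0.00000000e+00  1.00000000e+00]]
0.0188 0.1
```

View pics/top0.png

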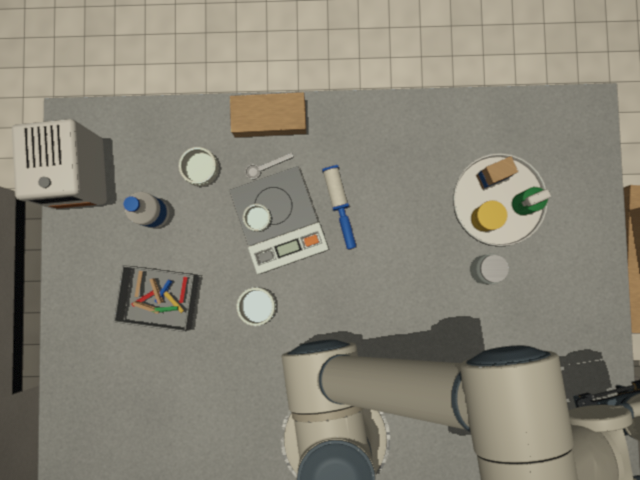

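View pics/scene0.png

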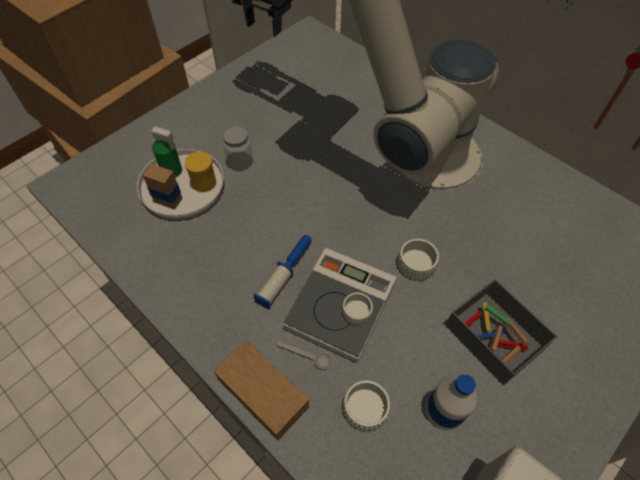

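The top view shows the target ramekin at about (257,217), the ring at (273,205), the orange key at (311,240) on the right, the grey key at (264,257) and the lint roller at about (340,205). The scene view agrees. Next I measure these by masks.

```bash
cat > h.py <<'E'
import numpy as np, cv2
from rig import arm
def ray(n,uv,z):
    c=arm.get_calibration(n); T=c["cam_to_world"]
    d=T[:3,:3]@np.linalg.inv(c["intrinsics"])@np.array([uv[0],uv[1],1.]); o=T[:3,3]
    return o+d*(z-o[2])/d[2]
def proj(n,p):
    c=arm.get_calibration(n); T=c["cam_to_world"]
    q=c["intrinsics"]@(T[:3,:3].T@(np.asarray(p)-T[:3,3])); return q[:2]/q[2]
def blobs(m,amin):
    n,l,s,c=cv2.connectedComponentsWithStats(m.astype(np.uint8))
    return [(s[i],c[i],(l==i).astype(np.uint8)) for i in range(1,n) if s[i][4]>=amin]
E
python3 - <<'E'
from h import *
boxes={"top":(222,160,335,280),"scene":(275,240,405,365)}
for n,(x0,y0,x1,y1) in boxes.items():
    im=cv2.imread(f"pics/{n}0.png"); roi=np.zeros(im.shape[:2],bool); roi[y0:y1,x0:x1]=1
    hsv=cv2.cvtColor(im,cv2.COLOR_BGR2HSV); H,S,V=cv2.split(hsv)
    for s,c,m in blobs(roi&(H<20)&(S>130)&(V>100),20): print(n,"orange",s[4],c,ray(n,c,.028))
    for s,c,m in blobs(roi&(V>150)&(S<70),60):
        print(n,"white",s,c,ray(n,c,.04))
        r=cv2.minAreaRect(cv2.findContours(m,0,1)[0][0])
        b=cv2.boxPoints(r); print(r, [ray(n,p,.04)[:2].round(4).tolist() for p in b])
    cr=im[y0:y1,x0:x1]; cv2.imwrite(f"pics/{n}c.png",cv2.resize(cr,None,fx=4.5,fy=4.5,interpolation=cv2.INTER_CUBIC))
a=cv2.imread("pics/topc.png");b=cv2.imread("pics/scenec.png")
h=max(a.shape[0],b.shape[0]); o=np.zeros((h,a.shape[1]+b.shape[1],3),np.uint8); o[:a.shape[0],:a.shape[1]]=a;o[:b.shape[0],a.shape[1]:]=b
print(o.shape); f=800/o.shape[1]; 
cv2.imwrite("pics/crop.png",cv2.resize(o,None,fx=f,fy=f,interpolation=cv2.INTER_AREA))
E
```

```text
top orange 100 [310.81 240.19] [0.52864475 0.0536951  0.028     ]
top white [248 160  36  17 165] [262.04848485 167.07878788] [0.72812705 0.18122885 0.04      ]
((265.10003662109375, 165.1999969482422), (8.497057914733887, 36.671512603759766), 63.43495178222656) [[0.7222, 0.2225], [0.7649, 0.1333], [0.7439, 0.1233], [0.7013, 0.2125]]
top white [325 169  10  37 230] [330.88695652 183.14347826] [ 0.68017532 -0.00340934  0.04      ]
((329.5, 187.0), (36.0, 9.0), 90.0) [[0.7189, 0.0116], [0.7184, -0.0126], [0.6209, -0.0105], [0.6214, 0.0136]]
top white [242 204  28  27 519] [256.55105973 217.31984586] [0.59221916 0.19763402 0.04      ]
((255.5, 217.0), (26.0, 27.0), 90.0) [[0.629, 0.2364], [0.6274, 0.1637], [0.5574, 0.1647], [0.5589, 0.2371]]
top white [ 248  223   80   51 1407] [287.5764037  247.78606965] [0.50873129 0.11564522 0.04      ]
((287.29766845703125, 247.86471557617188), (29.11015510559082, 75.8910140991211), 71.00334930419922) [[0.5145, 0.2249], [0.5767, 0.032], [0.5026, 0.0082], [0.4406, 0.2004]]
top white [278 242  20  13 154] [287.53246753 247.81818182] [0.50864791 0.1157
[... 308 characters left out ...]
9504717  273.72641509] [0.50919913 0.11672015 0.04      ]
((354.2453308105469, 272.923583984375), (77.91947937011719, 24.68755340576172), 23.051301956176758) [[0.573, 0.0316], [0.5057, 0.0014], [0.4451, 0.1953], [0.5115, 0.219]]
scene white [275 267  11  19  89] [279.28089888 274.35955056] [ 0.6451994  -0.01996082  0.04      ]
((278.3000183105469, 275.6000061035156), (6.0, 19.0), 36.869895935058594) [[0.6753, -0.0216], [0.6244, -0.0332], [0.6232, -0.0166], [0.6738, -0.0054]]
scene white [344 301  25  17 313] [356.46325879 309.36102236] [0.5810299  0.18597414 0.04      ]
((356.0, 309.0), (16.0, 24.0), 90.0) [[0.5856, 0.1489], [0.5443, 0.1912], [0.5767, 0.2194], [0.6172, 0.178]]
(562, 1093, 3)
```

View pics/topc.png

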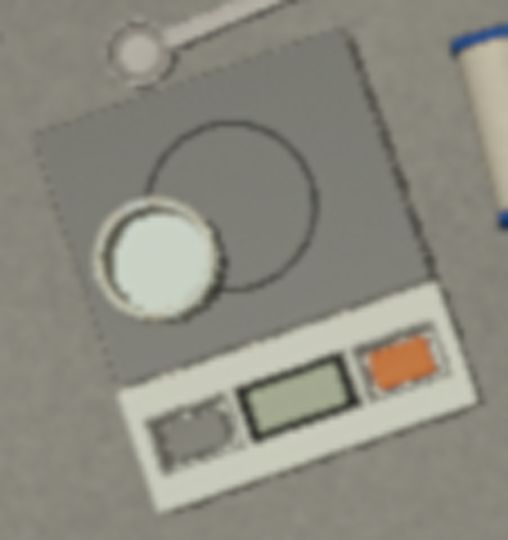

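The crop shows panel and pan edges clearly, with the ring centre at crop (233,205) and the ramekin rim outline centred at (156,259). I convert these to world points and check them against the scale geometry.

```bash
python3 - <<'E'
from h import *
yaw=np.radians(18.1); R=np.array([[np.cos(yaw),-np.sin(yaw)],[np.sin(yaw),np.cos(yaw)]])
disp=(np.array([.50865,.11576])+np.array([.5092,.1167]))/2
o=disp-R@[-.0825,0]; print("origin",o,"ring from panel",o+R@[.0375,0])
im=cv2.imread("pics/top0.png"); H,S,V=cv2.split(cv2.cvtColor(im,cv2.COLOR_BGR2HSV))
ring=ray("top",(222+233/4.5,160+205.5/4.5),.046); ram=ray("top",(222+156.5/4.5,160+259/4.5),.084)
print("ring",ring,"ram",ram)
# second view: ramekin outer outline
im=cv2.imread("pics/scene0.png"); V=im.max(2)
print("proj ram scene top/foot",proj("scene",[*ram[:2],.084]),proj("scene",[*ram[:2],.046]), "ring",proj("scene",[*ring[:2],.046]))
print("ram in scale",R.T@(ram[:2]-o),"ring",R.T@(ring[:2]-o),"key top/scene",R.T@([.5286,.0537]-o),R.T@([.5279,.0522]-o))
E
```

```text
origin [0.58734255 0.14186081] ring from panel [0.62298689 0.15351117]
ring [0.62185728 0.15040992 0.046     ] ram [0.58657639 0.19167283 0.084     ]
proj ram scene top/foot [357.95763995 304.28719203] [356.86152583 311.26745662] ring [334.453922   309.91561455]
ram in scale [0.01474717 0.04758514] ring [ 0.0354628  -0.00259684] key top/scene [-0.0832252  -0.06554831] [-0.08435658 -0.06675661]
```

View pics/scenec.png

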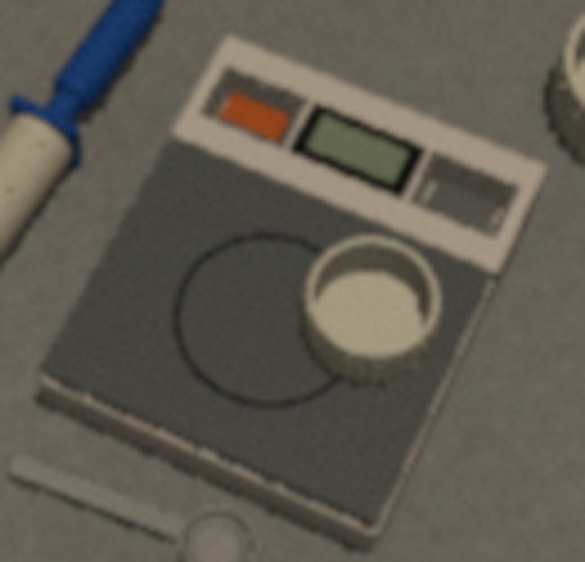

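The scene view puts the ring centre at (334.5,311) and the ramekin rim at (358,307), within about 5 mm of the top view. Now I cradle-push along the line from ramekin to ring with the fingers 40 mm apart.

```bash
cat >> h.py <<'E'
def down(ax):  # tool x along world xy vector ax, z down
    x=np.array([ax[0],ax[1],0.]); x/=np.linalg.norm(x); z=np.array([0,0,-1.]); return np.c_[x,np.cross(z,x),z]
E
python3 - <<'E'
from h import *
ram=np.array([.585,.190]); ring=np.array([.6222,.152]); d=(ring-ram)/np.linalg.norm(ring-ram)
s=ram-.078*d; e=ring-.0447*d
p=arm.current_ee_pos(); arm.move_l([p[0],p[1],.38],feed=.3)
best=None
q0=np.array(arm.current_joint_positions())
for sg in(1,-1):
    q=arm.solve_ik([*s,.25],down(sg*d)); print(sg,q)
    if q is not None and (best is None or abs(q-q0).max()<best[0]): best=(abs(np.array(q)-q0).max(),sg)
Rt=down(best[1]*d); print(best)
arm.move_to([*s,.25],Rt); arm.grip(.04); print(arm.current_width(),arm.current_t())
arm.move_l([*s,.054],feed=.2); print(arm.current_ee_pos(),arm.current_force())
arm.move_l([*(s+.6*(e-s)),.054],feed=.05); print(arm.current_force())
arm.move_l([*e,.054],feed=.04); print(arm.current_ee_pos(),arm.current_force())
arm.move_l([*(e-.04*d),.054],feed=.06)
arm.move_l([*(e-.08*d),.20],feed=.2); print(arm.current_t())
for n in("scene","top"): cv2.imwrite(f"pics/{n}1.png",arm.snapshot(n)[:,:,::-1])
E
python3 - <<'E'
import cv2,numpy as np
a=cv2.imread("pics/top1.png")[160:280,222:335];b=cv2.imread("pics/scene1.png")[245:365,275:405]
cv2.imwrite("pics/c1.png",cv2.resize(np.hstack([a,b]),None,fx=3.25,fy=3.25,interpolation=cv2.INTER_CUBIC))
E
```

```text
1 [ 1.90056023e+01  2.31224217e+01  8.01159849e+01 -2.54444375e-14
  7.67615934e+01  1.54615109e+02]
-1 [ 1.90056023e+01  2.31224217e+01  8.01159849e+01 -2.54444375e-14
  7.67615934e+01 -2.53848912e+01]
(np.float64(101.76983702444434), -1)
0.040204540092584916 5.0167
[0.53102905 0.24594817 0.05490016] [ 0.23434041 -0.68069115  0.59183308]
[-0.24777227 -0.44814777 -0.41606038]
[0.59082246 0.18405692 0.05400261] [ 0.08618611 -0.13107485 -0.08788189]
10.0833
```

View pics/c1.png

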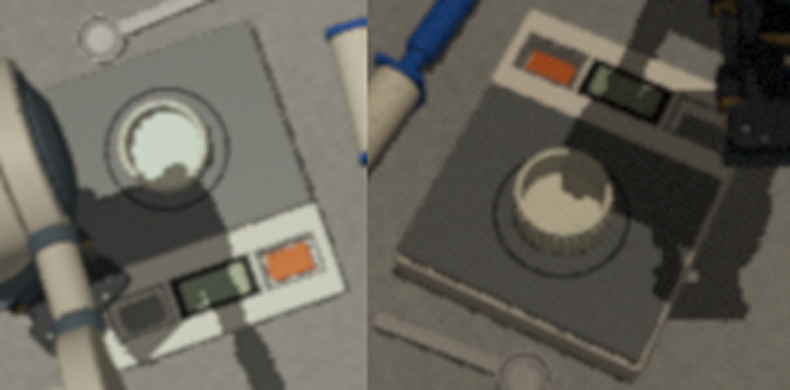

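The ramekin stands inside the ring in both views, with a clear margin all round. Next is the key. I open the fingers wide, put one finger (13.5 mm thick) into the 30 mm well and leave the other in free air in front of the scale.

```bash
python3 - <<'E'
from h import *
yaw=np.radians(18.1); xs=np.array([np.cos(yaw),np.sin(yaw)]); ys=np.array([-xs[1],xs[0]])
key=np.array([.5283,.053]); 
q0=np.array(arm.current_joint_positions()); c=[]
t=key-.05225*xs
for sg in(1,-1):
    q=arm.solve_ik([*t,.2],down(sg*ys))
    if q is not None: c.append((abs(np.array(q)-q0).max(),sg))
Rt=down(min(c)[1]*ys); print(c)
arm.move_to([*t,.2],Rt); arm.grip(.091); w=arm.current_width(); print("w",w)
t=key-(w/2+.00675)*xs
arm.move_l([*t,.05],feed=.2); arm.sleep(.3); f0=np.array(arm.current_force()); print(f0,arm.current_ee_pos())
z=.05
while z>.0226:
    z-=.002 if z>.031 else .001
    z=max(z,.0225)
    arm.move_l([*t,z],feed=.03); arm.sleep(.15); f=np.array(arm.current_force())-f0
    print(round(z,4),arm.current_ee_pos()[2].round(4),f.round(2))
    if f[2]>8 or np.hypot(f[0],f[1])>4 or (z>.03 and f[2]>1.5): break
print(arm.current_t())
cv2.imwrite("pics/scene2.png",cv2.resize(arm.snapshot("scene")[220:340,270:430,::-1],None,fx=4,fy=4,interpolation=cv2.INTER_CUBIC))
E
```

```text
[(np.float64(21.143009375286326), 1), (np.float64(185.12719647655254), -1)]
w 0.09098511371652178
[-0.14289685 -0.02637237  0.52341638] [0.47899389 0.03676828 0.05059671]
0.048 0.048 [ 0.86  0.01 -0.04]
0.046 0.046 [-0.67 -0.47 -1.13]
0.044 0.044 [ 1.42  0.44 -0.66]
0.042 0.042 [-0.6  -0.76 -1.59]
0.04 0.04 [ 0.17 -0.05 -0.27]
0.038 0.038 [ 0.7  -0.42 -0.65]
0.036 0.036 [-0.39  0.57  0.3 ]
0.034 0.034 [-0.43  0.49 -1.4 ]
0.032 0.032 [ 0.18  0.29 -0.42]
0.03 0.03 [-0.7   0.18 -0.26]
0.029 0.029 [ 0.59 -0.67 -0.43]
0.028 0.028 [ 0.45 -0.03  0.75]
0.027 0.027 [0.86 0.36 1.45]
0.026 0.026 [1.28 0.42 2.64]
0.025 0.025 [1.54 0.01 2.4 ]
0.024 0.024 [2.19 0.1  1.69]
0.023 0.0231 [ 0.81 -0.35  8.35]
19.9417
```

View pics/scene2.png

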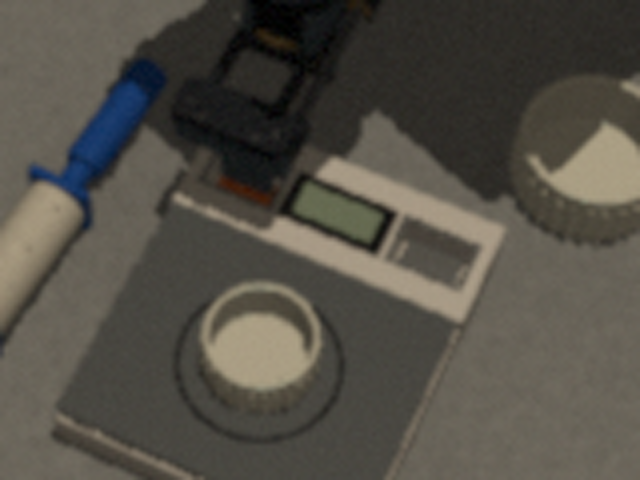

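The view shows one finger inside the orange key's well. The force rose from about 0.028 m and hit the end stop at 0.023 m, so the key is home. I retreat straight up, check both views, and hand in if all is well.

```bash
python3 - <<'E'
from h import *
p=arm.current_ee_pos(); arm.move_l([p[0],p[1],.07],feed=.05); arm.move_l([p[0],p[1],.25],feed=.2)
j=np.array(arm.current_joint_positions()); j[0]-=45; arm.move_joints(j); arm.sleep(.5)
a=arm.snapshot("top")[150:290,215:365,::-1]; b=arm.snapshot("scene")[235:375,260:410,::-1]
cv2.imwrite("pics/fin.png",cv2.resize(np.hstack([a,b]),None,fx=2.6,fy=2.6,interpolation=cv2.INTER_CUBIC)); print(arm.current_t())
E
```

```text
24.1083
```

View pics/fin.png

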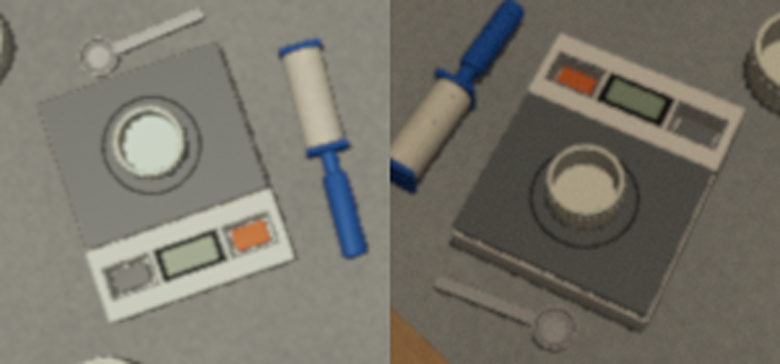

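The ramekin is well inside the ring (top crop (150,142) against ring centre (152,145)). The key has sprung back and nothing else has moved.

```bash
python3 -c "
from rig import arm
print(arm.sign_off())"
```

```text
the job is handed in; nothing more can be done
None
```

The job is handed in at about 24 s: the ramekin stands inside the ring, the orange tare key was pressed home and sprang back, and the grey key and everything else near the scale were left untouched.

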